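# Put the measuring-room gauges back in their foam-lined cartons

### The arm

A 6-joint arm with a two-finger parallel gripper is mounted at the origin on the work surface. World frame = base frame: x ahead of the robot, y to its left, z up, the work surface at z = 0. Lengths are in m, angles in rad, forces in N, time in s.
With the tool pointing down it reaches from about 0.15 to 0.775 m from the base axis. Payload 6.1 kg.
Tool frame: the origin (TCP) lies on the centre line of the jaws, within the pads' length; the fingertips stand 22 mm ahead of it and the grasp point (between the pads) lies 3 mm ahead of it; z points along the fingers, y is the line along which they close (so a half turn about z gives the same grasp; the last joint's range is limited). The gripper opens to 85 mm and grips with 20 to 120 N. Pads are 22 mm wide; open, the fingers measure 114 mm over their backs; the gripper's body (76 mm by 85 mm) begins 54 mm behind the grasp point. The pads swing forward as they close: fully open they stand 13 mm farther back than shut.
Start: joints at [1.255, 0.126, -0.04, 1.405, 0, 1.571], TCP at [0.163, 0.499, 0.253] pointing down, gripper open.
Joint ranges: [-2.72, 2.72], [-0.95, 1.95], [-1.27, 1.35], [-1.78, 2.02], [-1.46, 1.47], [-3.14, 3.14]. Speed limits (rad/s): [2.39, 2.39, 3.01, 3.14, 3.14, 3.14].

### API

Orientations are given as a unit quaternion [w, x, y, z].
In Python, from plant import observe, camera, camera_model, sign_off gives the robot as it stands.
- The arm moves only by the tool move_arm, never from a script. Its argument "steps" is one flat list of numbers, 5 for each row, row after row: the shift along the world's x, y, z in cm, then the turn about the world's z in degrees, then the finger opening in cm, from 0 to 8.54. A call has 1 to 8 rows; each row shifts and turns the commanded pose from where the row before left it; what a row does not reach is not made up. A row lasts 1/10 s, in which the tool goes at most 50 mm and 8.59 degrees, less where a joint would pass 70% of its speed; a pose out of reach is approached as far as the arm can. A call with a gripper value outside its range is refused whole. The fingers move at their own pace and stop on an object; "force" is the grip in N (left out, the last holds). Time passes only in rows, so rows that do not move let the fingers close. It gives the time, the measured TCP pose, the force, the opening and the grip force at its end, in the units of the state.
- observe(): the state, without advancing time (a new reading comes with each control period).
- camera(name): name is "scene" or "top" or "wrist"; returns the picture (400x640x3 uint8, blue, green, red); there is no depth.
- camera_model(name): a dict with "camera_matrix" (3x3 intrinsics, pixels), "dist_coeffs" ([k1, k2, p1, p2, k3] as OpenCV has them; the pictures are not rectified), "T" (4x4, takes a point from camera to world coordinates). Camera axes: x right, y up, looking along -z (the intrinsics and any distortion apply to the point x, -y, -z); pixel columns grow to the right and rows downward; lengths in m; the calibration is good to about 2 mm. A picture is of the moment at which its call begins: read the wrist's pose just before it. camera_model takes no time and is no camera call; for the wrist camera it gives the pose at the moment of the call.
- sign_off(): hands the job in; it is judged then, once.
The state is a dict: "t": time; "joints": joint angles; "dq": joint speeds; "joint_torque": joint torques, N m; "eef_pos": TCP position; "tcp_rot": TCP orientation; "ft_force": force on the tool from outside, world axes, zero at the start; "wrist_torque": the same for the moment, N m; "grip_width": finger opening in m; "grip_force": force on a finger pad.
Only numpy, scipy, OpenCV 4.12 (cv2) and the standard library are available. Lean on these libraries where they do the work, as an engineer would, in place of code of your own. Each camera call takes 0.05 s, during which the arm holds its last target. There are 200 camera calls.

### The job

The measuring is finished: pick out the four gauges (the large and the small steel ring, the double-ended plug gauge and the square gauge block) and put each back in its own open carton, the one whose foam pocket has its shape and size, so that it lies flat on the floor of the pocket. Lower them gently, never drop one, and leave the brass bush and the hexagon nut where they are.

Things in the scene. Friction and masses are not known exactly. Their poses are not given: they have to be found in the camera images.
- large_ring_center (a point): Large setting ring gauge: plain steel ring lying flat, outer diameter 60 mm, bore 30 mm, 25 mm high, about 0.4 kg. The point is its centre, half-way up; z is the ring's axis.
- small_ring_center (a point): Small setting ring gauge: plain steel ring lying flat, outer diameter 38 mm, bore 16 mm, 22 mm high, about 0.16 kg. The point is its centre, half-way up; z is the ring's axis.
- plug_gauge_center (a point): Double-ended plug gauge lying down: octagonal aluminium handle 66 mm long and 22 mm across flats (so 22 mm high and wide; it lies on a flat and does not roll), with a 17 mm steel plug 26 mm long at one end and one 18 mm long at the other; 110 mm long in all, about 0.14 kg. The point is the middle of its 110 mm length (4 mm from the handle's middle), half-way up; x runs along the gauge to the longer plug. Grip it by the handle.
- gauge_block_center (a point): Square gauge block lying down: plain steel bar 75 x 24 x 24 mm, about 0.33 kg. The point is its centre, half-way up; x runs along its 75 mm length.
- large_ring_box: Carton of the large ring. White card carton 94 x 94 mm outside and 21 mm high, fixed, open on top and filled with dark foam whose top is 20 mm above the bench; the pocket in the foam is round, 76 mm across and 8 mm deep (its floor 12 mm above the bench), so the seated ring's upper 17 mm stand out of the foam. Body origin: centre of its underside, on the bench, straight below the pocket's centre; z up.
- small_ring_box: Carton of the small ring. White card carton 72 x 72 mm outside and 21 mm high, fixed, open on top and filled with dark foam whose top is 20 mm above the bench; the pocket in the foam is round, 54 mm across and 8 mm deep (floor 12 mm above the bench), so the seated ring's upper 14 mm stand out. Body origin: centre of its underside, on the bench, straight below the pocket's centre; z up.
- plug_box: Carton of the plug gauge. White card carton 142 x 56 mm outside and 21 mm high, fixed, open on top and filled with dark foam whose top is 20 mm above the bench; the pocket in the foam is a rectangle 126 x 38 mm, 8 mm deep (floor 12 mm above the bench), so the upper 14 mm of the seated gauge's handle stand out. Body origin: centre of its underside, on the bench, straight below the pocket's centre; x runs along its length. The gauge may point either way.
- block_box: Carton of the gauge block. White card carton 108 x 58 mm outside and 21 mm high, fixed, open on top and filled with dark foam whose top is 20 mm above the bench; the pocket in the foam is a rectangle 91 x 40 mm, 8 mm deep (floor 12 mm above the bench), so the upper 16 mm of the seated block stand out. Body origin: centre of its underside, on the bench, straight below the pocket's centre; x runs along its length. The block may point either way.
- bush_center (a point): Workpiece, not a gauge: flanged brass bush standing on its flange, flange 50 mm across and 6 mm thick, barrel 32 mm across, 36 mm high, loose, about 0.22 kg. The point is its centre, half-way up. Leave it alone.
- hex_nut_center (a point): Workpiece, not a gauge: dark steel hexagon nut lying flat, 46 mm across flats (53 mm across corners), 24 mm high, loose, about 0.22 kg. The point is its centre, half-way up. Leave it alone.
Not all that is in view belongs to the job. Leave any red look-alike of the part that bears plug_gauge_center alone.

How it is judged:
At the end, for the whole second after the job is handed in: Each gauge lies released and at rest in the pocket of its own carton: centre within 15 mm of the carton's (from above), at most 3 mm above its rest height on the pocket floor; rings level within 0.1 rad, plug gauge and block along their cartons within 0.3 rad; under 0.02 m/s (horizontal distance between large_ring_center and large_ring_box below 0.015 m and z of large_ring_center in the frame of large_ring_box below 0.0275 m and linear speed of each of large_ring, small_ring, plug_gauge, gauge_block below 0.02 m/s and angle between each of large_ring_center, small_ring_center's own z axis and vertical below 0.1 rad and horizontal distance between small_ring_center and small_ring_box below 0.015 m and z of small_ring_center in the frame of small_ring_box below 0.026 m and horizontal distance between plug_gauge_center and plug_box below 0.015 m and z of plug_gauge_center in the frame of plug_box below 0.026 m and angle between the x axis of plug_gauge_center and the x axis of plug_box, either way round below 0.3 rad and horizontal distance between gauge_block_center and block_box below 0.015 m and z of gauge_block_center in the frame of block_box below 0.027 m and angle between the x axis of gauge_block_center and the x axis of block_box, either way round below 0.3 rad); the robot touches nothing.
It fails at once if a gauge is dropped: in free fall it gets faster than 0.8 m/s, as from more than about 30 mm ((contact force between the fingers and large_ring below 0.01 N and linear speed of large_ring above 0.8 m/s) or (contact force between the fingers and small_ring below 0.01 N and linear speed of small_ring above 0.8 m/s) or (contact force between the fingers and plug_gauge below 0.01 N and linear speed of plug_gauge above 0.8 m/s) or (contact force between the fingers and gauge_block below 0.01 N and linear speed of gauge_block above 0.8 m/s)).
It fails at once if the brass bush is displaced by more than 25 mm (distance of bush_center from where it was at the start of the episode above 0.025 m).
It fails at once if the hexagon nut is displaced by more than 25 mm (distance of hex_nut_center from where it was at the start of the episode above 0.025 m).
It also fails if it takes over 102 s, if anything falls off the work surface, if the arm or the gripper's body presses on something with over 40 N, if the wrist force passes 120 N, or if a joint passes its speed limit or range.

## Working session

There is one attempt and no reset: what is moved stays moved. The work goes in short steps, Python scripts to look and compute and a tool call to move; the robot and the scene stay as the last step left them, time stands still between calls to the robot, and variables do not carry over. Pictures are saved under pics/ and viewed, at most 14 in all, crops included, and the job is handed in when it is done.

Besides the shell and the picture viewer there is one more tool, called after ">>>" as name(argument=value, ...) on one line, values as JSON. move_arm: Moves the arm, as the interface text tells. Its arguments: {"type":"object","properties":{"steps":{"type":"array","items":{"type":"number"}},"force":{"type":"number"}},"required":["steps"]}

```bash
ls; mkdir -p pics; cat > h.py <<'E'
import numpy as np, cv2
from plant import observe, camera, camera_model, sign_off
def w(cm,uv,z):
    K=np.array(cm["camera_matrix"]);d=np.array(cm["dist_coeffs"]);T=np.array(cm["T"])
    p=cv2.undistortPoints(np.array([[uv]],float),K,d)[0,0]
    r=T[:3,:3]@np.array([p[0],-p[1],-1.]);o=T[:3,3]
    return o+r*(z-o[2])/r[2]
E
python3 - <<'E'
from h import *
for n in ("top","scene"):
    cv2.imwrite(f"pics/{n}0.png",camera(n)); print(n,np.round(camera_model(n)["T"],3).tolist())
print(observe())
E
```

```text
pics
top [[0.009, 0.995, -0.096, 0.356], [-1.0, 0.009, -0.001, 0.015], [-0.001, 0.096, 0.995, 0.95], [0.0, 0.0, 0.0, 1.0]]
scene [[-0.187, -0.521, 0.833, 1.178], [0.982, -0.103, 0.157, 0.137], [0.004, 0.847, 0.531, 0.526], [0.0, 0.0, 0.0, 1.0]]
{'t': 0.1, 'joints': array([ 1.25501114e+00,  1.26362218e-01, -4.04721864e-02,  1.40538158e+00,
        4.92160382e-06,  1.57078925e+00]), 'dq': array([ 0.00083185, -0.00079667,  0.00229586,  0.00127497, -0.00074018,
        0.0006317 ]), 'joint_torque': array([-1.94105909e-03, -4.36905670e+01,  3.53604126e+01,  1.36597091e-02,
        2.81210635e-05,  1.11086956e-05]), 'eef_pos': array([0.1629478 , 0.49874541, 0.25259993]), 'tcp_rot': array([-1.14044498e-04,  1.57233834e-01,  9.87561146e-01, -7.00613146e-04]), 'ft_force': array([0.16555599, 0.64866256, 0.66397162]), 'wrist_torque': array([-0.03684079,  0.03942967, -0.04929755]), 'grip_force': 0.0, 'grip_width': 0.08546332078732082}
```

View pics/top0.png

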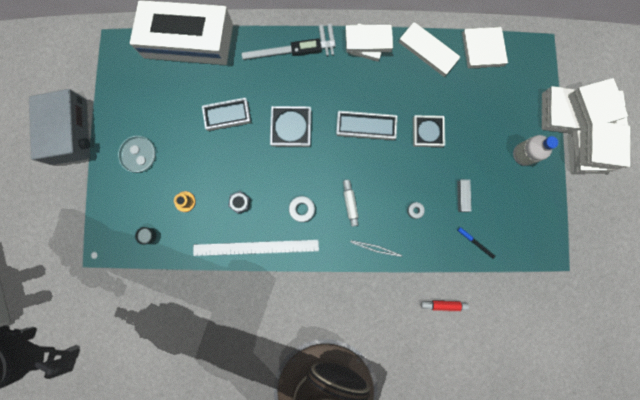

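View pics/scene0.png

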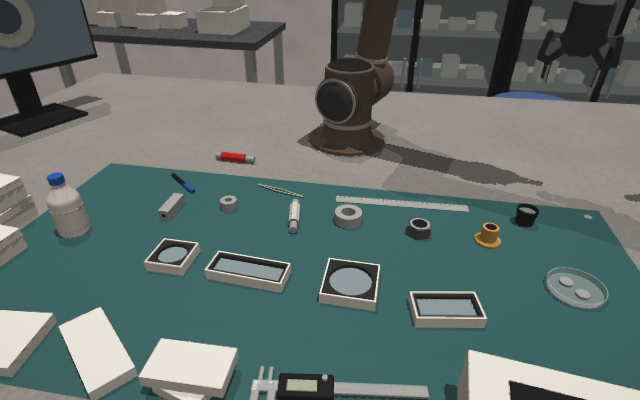

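Top view: the gauges are the large ring (302,209), small ring (416,210), plug gauge (350,202) and block (465,195). The cartons are block (226,113), large ring (291,126), plug (367,125) and small ring (429,130).
Possible look-alikes: nut (239,203), bush (184,202), dark cup (146,236) and petri dish (137,154) for the rings; red plug (444,306) and blue pen (476,243) for the plug gauge. I'll check the choice in a close crop.

```bash
python3 - <<'E'
from h import *
im=cv2.imread("pics/top0.png")
c=cv2.resize(im[90:240,195:485],None,fx=2.75,fy=2.75,interpolation=cv2.INTER_CUBIC)
cv2.imwrite("pics/crop1.png",c)
E
```

```text
(no output)
```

View pics/crop1.png

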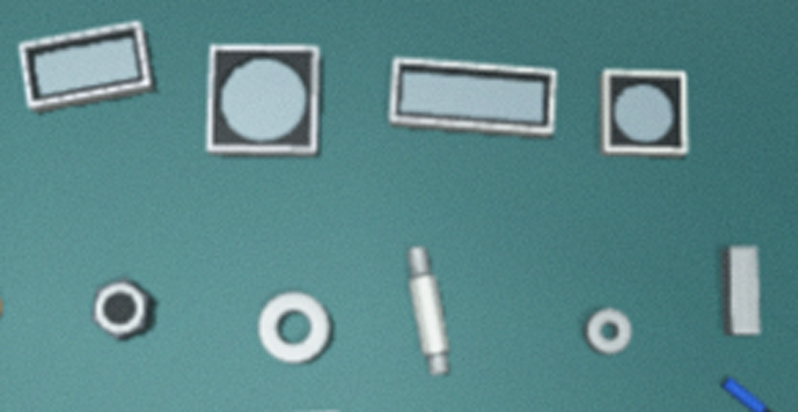

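The crop confirms the choice: plain rings at (295,327) and (609,331), the plug gauge from (417,248) to (439,374), and the block at (745,290). The carton pockets match by shape and size.

```bash
python3 - <<'E'
from h import *
cm=camera_model("top")
f=lambda c,z:w(cm,[195+(c[0]+.5)/2.75-.5,90+(c[1]+.5)/2.75-.5],z)
for n,c,z in [("LR",(295,327),.025),("SR",(609,331),.022),("BL",(745.5,290),.024),("nut",(121,308),.024)]: print(n,f(c,z).round(4))
def seg(n,a,b,z):
    A,B=f(a,z),f(b,z); print(n,((A+B)/2).round(4),"yaw",np.degrees(np.arctan2(*(A-B)[1::-1])).round(1),"L",np.linalg.norm(A-B).round(4))
seg("PL",(417,248),(439,374),.015); seg("BLaxis",(744.5,247.5),(747,333.5),.024)
for n,cs in dict(BB=[(20,44),(141,22),(153,85),(31,110)],LB=[(210,46),(319,46),(318,153),(207,153)],PB=[(393,59),(556,69),(552,134),(389,124)],SB=[(601,71),(686,71),(687,153),(602,153)]).items():
    P=np.array([f(c,.021) for c in cs]); d=P[0]-P[1]+P[3]-P[2]
    print(n,P.mean(0).round(4),"yaw",np.degrees(np.arctan2(d[1],d[0])).round(1),np.linalg.norm(d)/2)
T=np.array(camera_model("wrist")["T"]);print(T.round(3).tolist())
from scipy.spatial.transform import Rotation as R
s=observe();q=s["tcp_rot"];print(R.from_quat(q[[1,2,3,0]]).as_matrix().round(3).tolist())
E
```

```text
LR [0.4262 0.0591 0.025 ]
SR [ 0.4253 -0.2101  0.022 ]
BL [ 0.4617 -0.33    0.024 ]
nut [0.4412 0.2087 0.024 ]
PL [ 0.4421 -0.0549  0.015 ] yaw 10.0 L 0.1107
BLaxis [ 0.4614 -0.3302  0.024 ] yaw 0.1 L 0.0749
BB [0.657  0.2476 0.021 ] yaw 101.2 0.1098747155335236
LB [0.6265 0.0898 0.021 ] yaw 90.4 0.09652464742067376
PB [ 0.6308 -0.0936  0.021 ] yaw 87.1 0.14351747520200453
SB [ 0.6191 -0.2452  0.021 ] yaw 91.0 0.07592844870518135
[[0.311, -0.904, -0.293, 0.087], [0.95, 0.295, 0.097, 0.523], [-0.002, -0.308, 0.951, 0.373], [0.0, 0.0, 0.0, 1.0]]
[[-0.951, 0.311, -0.0], [0.311, 0.951, -0.001], [0.0, -0.001, -1.0]]
```

>>> move_arm(steps=[2.4,-4,0,2.3,8.5,2.4,-4,0,2.3,8.5,2.4,-4,0,2.3,8.5,2.4,-4,0,2.3,8.5,2.4,-4,0,2.3,8.5,2.4,-4,0,2.3,8.5,2.4,-4,0,2.3,8.5,2.4,-4,0,2.3,8.5], force=60)

```text
t: 0.9
eef_pos: [0.3554, 0.1772, 0.2532]
tcp_rot: [0.0, -0.004, 1.0, 0.0]
ft_force: [-0.1, 0.8, -0.7]
grip_width: 0.0849
grip_force: 0.0
```

>>> move_arm(steps=[2.4,-4,0,0,8.5,2.4,-4,0,0,8.5,2.3,-4,0,0,8.5,0,0,-4,0,8.5,0,0,-4,0,8.5,0,0,0,0,8.5,0,0,0,0,8.5])

```text
t: 1.6
eef_pos: [0.4255, 0.059, 0.1736]
tcp_rot: [-0.001, -0.003, 1.0, -0.0]
ft_force: [0.6, 0.6, 1.0]
grip_width: 0.0847
grip_force: 0.0
```

```bash
python3 - <<'E'
from h import *
s=observe();print(s["eef_pos"],s["joints"],s["tcp_rot"],s["ft_force"])
cm=camera_model("wrist");im=camera("wrist");cv2.imwrite("pics/w1.png",im)
np.save("w1.npy",cm["T"])
E
```

```text
[0.42550049 0.05898867 0.17356585] [ 1.37752182e-01 -3.99146611e-02 -3.88354658e-01  1.22408175e+00
  5.31768286e-06  1.32327176e-01] [-8.55215053e-04 -2.71249618e-03  9.99995949e-01 -1.13511858e-04] [0.61925268 0.62657567 0.9512547 ]
```

View pics/w1.png

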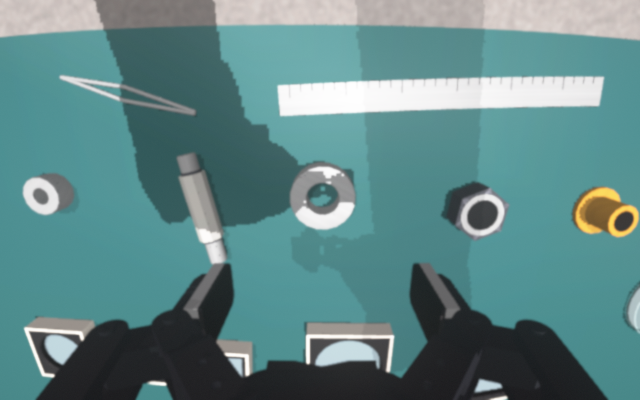

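Wrist view: large ring's top face centre at about (322,195). The plug gauge runs from (188,158) to (218,258), small ring at (42,195), nut at (483,214), and large carton at (349,345).

```bash
python3 - <<'E'
from h import *
cm=camera_model("wrist");print(np.array(cm["T"]).round(3).tolist())
print("LR",w(cm,(322,196),.025),"SR",w(cm,(42,195),.022))
A,B=w(cm,(188,157),.015),w(cm,(218,258),.015);print("PL",(A+B)/2,np.degrees(np.arctan2(*(B-A)[1::-1])),np.linalg.norm(A-B))
K=np.array(cm["camera_matrix"]);T=np.array(cm["T"]);
# finger inner tip corners: candidate tip height for y offset +-0.0425
e=observe()["eef_pos"]
for dz in (.005,.009,.013,.017,.022):
  for sx in (-.011,.011):
    out=[]
    for sy in (-.0425,.0425):
      p=np.linalg.inv(T)@np.array([e[0]+sx,e[1]+sy,e[2]-dz,1]); q=cv2.projectPoints(np.array([[p[0],-p[1],-p[2]]]),np.zeros(3),np.zeros(3),K,np.array(cm["dist_coeffs"]))[0].ravel();out.append(q.round(0).tolist())
    print(dz,sx,out)
E
```

```text
[[-0.006, -0.951, -0.309, 0.347], [1.0, -0.005, -0.002, 0.058], [0.0, -0.309, 0.951, 0.296], [0.0, 0.0, 0.0, 1.0]]
LR [0.42597387 0.0589581  0.025     ] SR [ 0.42686946 -0.21041852  0.022     ]
PL [ 0.44352962 -0.05443984  0.015     ] 9.856085213577034 0.10365050703658987
0.005 -0.011 [[230.0, 263.0], [417.0, 264.0]]
0.005 0.011 [[234.0, 304.0], [412.0, 305.0]]
0.009 -0.011 [[232.0, 259.0], [415.0, 260.0]]
0.009 0.011 [[236.0, 299.0], [410.0, 300.0]]
0.013 -0.011 [[235.0, 255.0], [412.0, 256.0]]
0.013 0.011 [[238.0, 294.0], [408.0, 295.0]]
0.017 -0.011 [[237.0, 251.0], [410.0, 252.0]]
0.017 0.011 [[240.0, 290.0], [406.0, 291.0]]
0.022 -0.011 [[239.0, 247.0], [407.0, 248.0]]
0.022 0.011 [[243.0, 285.0], [403.0, 285.0]]
```

Image centre agrees with the top-view estimate to 1 mm, and the open tips sit about 7–9 mm ahead of the TCP. Descending on the large ring.

>>> move_arm(steps=[0,0,-4,0,8.5,0,0,-4,0,8.5,0,0,-4,0,8.5,0,0,-1.5,0,8.5,0,0,-1,0,8.5,0,0,0,0,8.5])

```text
t: 2.25
eef_pos: [0.427, 0.0595, 0.0291]
tcp_rot: [0.001, -0.003, 1.0, 0.0]
ft_force: [0.2, -0.1, -0.6]
grip_width: 0.0852
grip_force: 0.0
```

>>> move_arm(steps=[0,0,0,0,5,0,0,0,0,5,0,0,0,0,5,0,0,0,0,5,0,0,0,0,5,0,0,0,0,5,0,0,0,0,5], force=70)

```text
t: 2.95
eef_pos: [0.4276, 0.0596, 0.031]
tcp_rot: [0.002, -0.003, 1.0, 0.001]
ft_force: [-3.5, 1.6, 12.2]
grip_width: 0.0576
grip_force: 71.7
```

>>> move_arm(steps=[0,0,0.5,0,5,0,0,1.5,0,5,0,0,3,0,5,0,0,3,0,5,0,0,2,0,5,0,0,0,0,5,0,0,0,0,5])

```text
t: 3.65
eef_pos: [0.426, 0.059, 0.1281]
tcp_rot: [0.0, -0.003, 1.0, -0.0]
ft_force: [-0.0, -0.1, -5.3]
grip_width: 0.057
grip_force: 75.9
```

```bash
python3 - <<'E'
from h import *
s=observe();print(s["eef_pos"],s["ft_force"],s["grip_width"])
a=camera("wrist");b=camera("scene")
print(camera_model("wrist")["T"][:3,3] if 0 else "")
out=np.vstack([cv2.resize(a[150:400,100:540],(660,375)),]);cv2.imwrite("pics/w2.png",out)
E
```

```text
[0.42598207 0.05896689 0.12807045] [-0.03383642 -0.1034964  -5.34813676] 0.05703269992415333
```

View pics/w2.png

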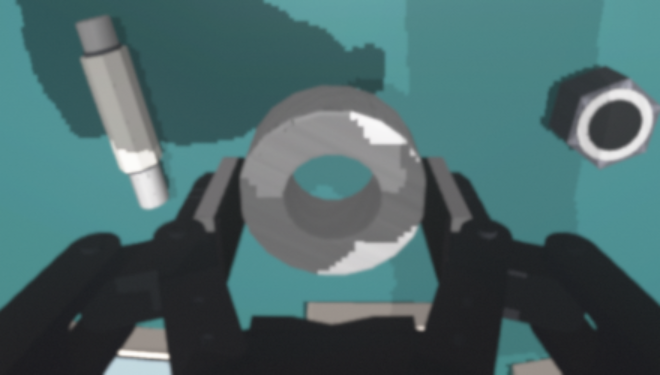

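The ring is held and level. Carrying it to its carton.

>>> move_arm(steps=[3,0.5,0,0,5,4,0.6,0,0,5,4,0.6,0,0,5,4,0.6,0,0,5,3,0.5,0,0,5,2,0.3,0,0,5,0,0,0,0,5,0,0,0,0,5])

```text
t: 4.55
eef_pos: [0.6251, 0.0899, 0.126]
tcp_rot: [-0.002, -0.003, 1.0, -0.0]
ft_force: [-1.0, -0.3, -4.3]
grip_width: 0.0571
grip_force: 75.9
```

>>> move_arm(steps=[0,0,-3,0,5,0,0,-2.5,0,5,0,0,-1.5,0,5,0,0,-0.8,0,5,0,0,-0.3,0,5,0,0,0,0,5,0,0,0,0,5])

```text
t: 5.25
eef_pos: [0.6265, 0.0901, 0.0484]
tcp_rot: [0.001, -0.003, 1.0, 0.0]
ft_force: [-0.3, -0.2, -4.1]
grip_width: 0.0572
grip_force: 75.9
```

```bash
python3 - <<'E'
from h import *
s=observe();print(s["eef_pos"],s["ft_force"],s["grip_width"])
a=camera("wrist");b=camera("top")
cv2.imwrite("pics/w3.png",np.hstack([cv2.resize(a,(480,300)),cv2.resize(b[85:160,250:330],(320,300),interpolation=2)]))
E
```

```text
[0.62653909 0.09007163 0.04841307] [-0.31191347 -0.21279268 -4.11474173] 0.057200331790340446
```

View pics/w3.png

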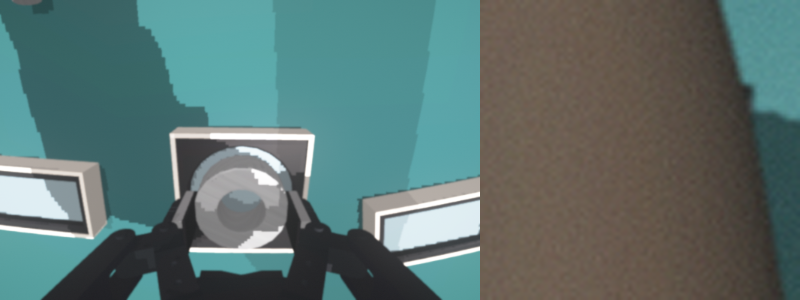

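The wrist view shows the ring at (242,207) centred over the round pocket. Lowering to contact.

>>> move_arm(steps=[0,0,-0.3,0,5,0,0,-0.1,0,5,0,0,-0.1,0,5,0,0,0,0,5])

```text
t: 5.75
eef_pos: [0.6261, 0.09, 0.0432]
tcp_rot: [0.0, -0.003, 1.0, 0.0]
ft_force: [-2.2, -0.3, 4.0]
grip_width: 0.0572
grip_force: 76.5
```

Contact at the expected height. Release, then rise.

>>> move_arm(steps=[0,0,0,0,6.2,0,0,0,0,7,0,0,0,0,8.5,0,0,0,0,8.5,0,0,1,0,8.5,0,0,3,0,8.5,0,0,4,0,8.5,0,0,4,0,8.5])

```text
t: 6.55
eef_pos: [0.6257, 0.09, 0.164]
tcp_rot: [-0.0, -0.003, 1.0, -0.0]
ft_force: [1.0, 0.4, 0.5]
grip_width: 0.0848
grip_force: 0.0
```

>>> move_arm(steps=[-3.1,-2.4,0,2,8.5,-3.1,-2.4,0,2,8.5,-3.1,-2.4,0,2,8.5,-3.1,-2.4,0,2,8.5,-3.1,-2.4,0,2,8.5,-3.2,-2.5,0,0,8.5,0,0,0,0,8.5])

```text
t: 7.25
eef_pos: [0.4357, -0.0567, 0.1633]
tcp_rot: [-0.0, -0.088, 0.996, -0.0]
ft_force: [-0.2, 0.3, -0.8]
grip_width: 0.085
grip_force: 0.0
```

```bash
python3 - <<'E'
from h import *
s=observe();print(s["eef_pos"],s["tcp_rot"])
a=camera("wrist");b=camera("top")
cv2.imwrite("pics/w4.png",np.hstack([cv2.resize(a,(480,300)),cv2.resize(b[85:160,250:330],(320,300),interpolation=2)]))
E
```

```text
[ 0.43574844 -0.05670065  0.16329376] [-2.03641287e-04 -8.82176643e-02  9.96101140e-01 -3.47083632e-04]
```

View pics/w4.png

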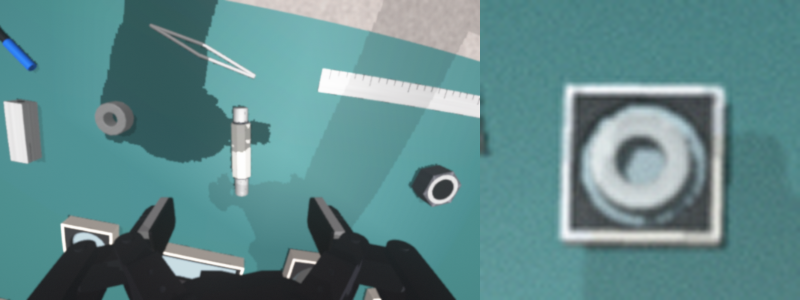

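The large ring is seated in its pocket, and the plug gauge is aligned under the jaws at (241,150). Descending on the handle.

>>> move_arm(steps=[0.3,0.1,-4,0,8.5,0,0,-4,0,8.5,0,0,-3.5,0,8.5,0,0,-1.7,0,7,0,0,0,0,5,0,0,0,0,3.5,0,0,0,0,1.5,0,0,0,0,1.5], force=50)

```text
t: 8.15
eef_pos: [0.4437, -0.054, 0.0321]
tcp_rot: [0.002, -0.09, 0.996, -0.0]
ft_force: [0.4, -0.6, 2.9]
grip_width: 0.02
grip_force: 48.9
```

>>> move_arm(steps=[0,0,0,0,1.5,0,0,0,0,1.5,0,0,0,0,1.5,0,0,0,0,1.5])

```text
t: 8.55
eef_pos: [0.4437, -0.054, 0.032]
tcp_rot: [0.002, -0.09, 0.996, -0.0]
ft_force: [-1.1, 0.7, 6.3]
grip_width: 0.0199
grip_force: 49.4
```

>>> move_arm(steps=[0,0,0.5,0,1.5,0,0,2,0,1.5,0,0,4,0,1.5,0,0,3,8,1.5,1,0,0,8,1.5,2.5,-0.5,0,8,1.5,3,-0.7,0,8,1.5,3,-0.7,0,8,1.5])

```text
t: 9.35
eef_pos: [0.5378, -0.0732, 0.1258]
tcp_rot: [0.0, -0.428, 0.904, -0.0]
ft_force: [-0.3, -0.6, -1.3]
grip_width: 0.0202
grip_force: 49.2
```

>>> move_arm(steps=[3,-0.7,0,8,1.5,3,-0.7,0,8,1.5,2.2,-0.5,0,8,1.5,1,-0.2,0,8,1.5,0,0,0,5,1.5,0,0,0,0,1.5,0,0,0,0,1.5])

```text
t: 10.05
eef_pos: [0.6287, -0.094, 0.1253]
tcp_rot: [-0.0, -0.689, 0.724, 0.0]
ft_force: [-0.5, -0.8, -1.0]
grip_width: 0.0201
grip_force: 49.2
```

```bash
python3 - <<'E'
from h import *
s=observe();print(s["eef_pos"],s["tcp_rot"],s["ft_force"])
a=camera("wrist")
cv2.imwrite("pics/w5.png",a)
E
```

```text
[ 0.62871702 -0.09395442  0.12525336] [-1.98459519e-04 -6.89487855e-01  7.24297181e-01  2.25434639e-04] [-0.45761002 -0.7502685  -1.02188106]
```

View pics/w5.png

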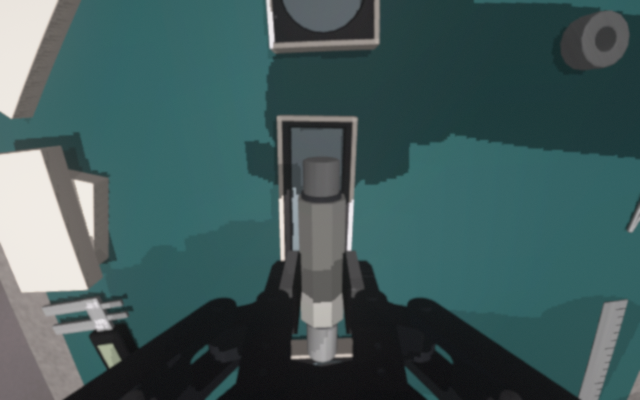

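Plug gauge held straight over its carton: gauge end at (321,158), carton rim corners at (277,118) and (357,118). Checking the offset.

```bash
python3 - <<'E'
from h import *
cm=camera_model("wrist")
print("gauge ends",w(cm,(321,159),.1125),w(cm,(321,362),.1))
A,B=w(cm,(277,117),.021),w(cm,(357,117),.021);print(A,B,(A+B)/2+[0,.071,0], observe()["eef_pos"])
A,B=w(cm,(272,48),.021),w(cm,(379,44),.021);print("SB",A,B,(A+B)/2+[0,-.036,0])
E
```

```text
gauge ends [ 0.62562761 -0.1516047   0.1125    ] [ 0.63175402 -0.02788128  0.1       ]
[ 0.65559636 -0.16726745  0.021     ] [ 0.5997712  -0.16449357  0.021     ] [ 0.62768378 -0.09488051  0.021     ] [ 0.6286827  -0.09392478  0.12536185]
SB [ 0.65506763 -0.21185299  0.021     ] [ 0.58431414 -0.21090798  0.021     ] [ 0.61969089 -0.24738048  0.021     ]
```

>>> move_arm(steps=[0.1,0.1,-3,0,1.5,0,0,-2.5,0,1.5,0,0,-1.5,0,1.5,0,0,-0.5,0,1.5,0,0,0,0,1.5,0,0,-0.2,0,1.5,0,0,0,0,1.5])

```text
t: 10.8
eef_pos: [0.6307, -0.0931, 0.0494]
tcp_rot: [0.001, -0.69, 0.724, -0.001]
ft_force: [-0.2, -0.5, -1.7]
grip_width: 0.0205
grip_force: 49.2
```

>>> move_arm(steps=[0,0,-0.3,0,1.5,0,0,-0.1,0,1.5,0,0,-0.1,0,1.5,0,0,0,0,1.5])

```text
t: 11.2
eef_pos: [0.6302, -0.093, 0.0441]
tcp_rot: [0.0, -0.69, 0.724, -0.0]
ft_force: [-0.7, -0.3, 3.7]
grip_width: 0.0204
grip_force: 49.9
```

>>> move_arm(steps=[0,0,0,0,3,0,0,0,0,5,0,0,0,0,7,0,0,1,0,8.5,0,0,3,0,8.5,0,0,4,0,8.5,0,0,3,0,8.5])

```text
t: 11.9
eef_pos: [0.6304, -0.093, 0.1563]
tcp_rot: [0.001, -0.69, 0.724, -0.001]
ft_force: [0.1, -0.4, -0.1]
grip_width: 0.0853
grip_force: 0.0
```

>>> move_arm(steps=[-3.4,-2,0,0,8.5,-3.4,-2,0,0,8.5,-3.4,-2,0,0,8.5,-3.4,-2,0,0,8.5,-3.4,-2,0,0,8.5,-3.4,-1.7,0,0,8.5,0,0,0,0,8.5,0,0,0,0,8.5])

```text
t: 12.7
eef_pos: [0.4259, -0.2105, 0.1543]
tcp_rot: [0.0, -0.69, 0.724, -0.001]
ft_force: [0.1, -0.7, 0.7]
grip_width: 0.0845
grip_force: 0.0
```

```bash
python3 - <<'E'
from h import *
s=observe();print(s["eef_pos"],s["tcp_rot"])
a=camera("wrist");b=camera("top")
cv2.imwrite("pics/w6.png",np.hstack([cv2.resize(a,(480,300)),cv2.resize(b[85:160,325:405],(320,300),interpolation=2)]))
E
```

```text
[ 0.42590414 -0.21047531  0.15431639] [ 4.33350512e-04 -6.89696933e-01  7.24097571e-01 -8.12709506e-04]
```

View pics/w6.png

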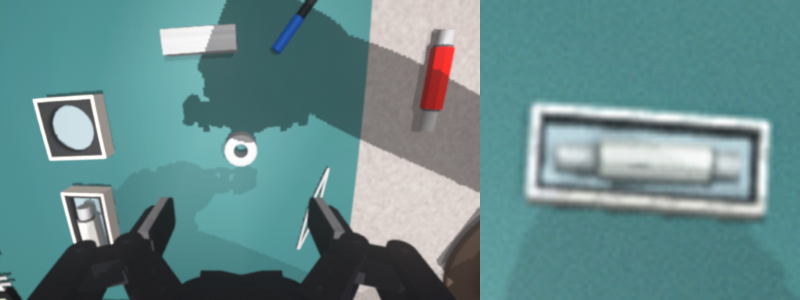

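The plug gauge lies in its pocket and the small ring is centred under the jaws at (240,150). The tweezers are close to the right finger, so I'll open only to 6 cm.

>>> move_arm(steps=[0,0,-4,0,6,0,0,-4,0,6,0,0,-2.8,0,6,0,0,-1.5,0,6,0,0,0,0,6,0,0,0,0,4.5,0,0,0,0,3,0,0,0,0,3], force=50)

```text
t: 13.6
eef_pos: [0.4273, -0.2102, 0.0317]
tcp_rot: [0.001, -0.69, 0.723, -0.001]
ft_force: [0.6, 1.5, 2.3]
grip_width: 0.0354
grip_force: 50.3
```

>>> move_arm(steps=[0,0,0,0,3,0,0,0,0,3,0,0,0,0,3])

```text
t: 13.9
eef_pos: [0.4273, -0.2103, 0.0317]
tcp_rot: [0.001, -0.69, 0.723, -0.001]
ft_force: [1.0, 1.5, 6.0]
grip_width: 0.0348
grip_force: 50.6
```

>>> move_arm(steps=[0,0,0.5,0,3,0,0,2,0,3,0,0,4,0,3,0,0,2.5,0,3,2,-0.4,0,0,3,4,-0.8,0,0,3,4,-0.8,0,0,3,4,-0.8,0,0,3])

```text
t: 14.7
eef_pos: [0.5671, -0.2384, 0.1206]
tcp_rot: [-0.0, -0.69, 0.724, -0.0]
ft_force: [0.2, -1.0, -1.1]
grip_width: 0.0354
grip_force: 50.3
```

>>> move_arm(steps=[3.5,-0.6,0,0,3,1.7,-0.2,0,0,3,0,0,-3,0,3,0,0,-2.5,0,3,0,0,-1.4,0,3,0,0,-0.4,0,3,0,0,0,0,3])

```text
t: 15.4
eef_pos: [0.6177, -0.246, 0.0472]
tcp_rot: [-0.0, -0.69, 0.724, 0.0]
ft_force: [0.1, -0.3, -1.4]
grip_width: 0.0349
grip_force: 50.4
```

```bash
python3 - <<'E'
from h import *
s=observe();print(s["eef_pos"],s["tcp_rot"],s["ft_force"],s["grip_width"])
a=camera("wrist");cv2.imwrite("pics/w7.png",a)
E
```

```text
[ 0.61772589 -0.24596806  0.04720422] [-1.96858084e-04 -6.90237950e-01  7.23582342e-01  3.56646349e-04] [ 0.0555214  -0.26425571 -1.39633547] 0.03494759122256616
```

View pics/w7.png

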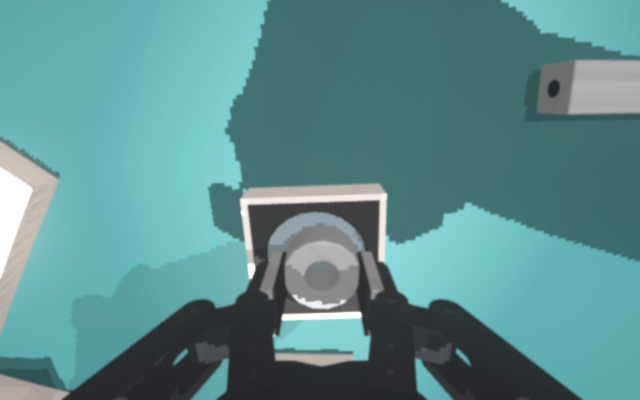

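The ring (col 322) sits about 3 mm off the pocket centre (col 315); left is +x. I'll correct that and lower.

>>> move_arm(steps=[0.25,0,0,0,3,0,0,-0.2,0,3,0,0,-0.1,0,3,0,0,0,0,3])

```text
t: 15.85
eef_pos: [0.6206, -0.246, 0.0445]
tcp_rot: [0.0, -0.69, 0.724, -0.0]
ft_force: [0.0, -1.5, -0.7]
grip_width: 0.0351
grip_force: 50.4
```

>>> move_arm(steps=[0,0,-0.1,0,3,0,0,-0.1,0,3,0,0,0,0,3])

```text
t: 16.15
eef_pos: [0.6207, -0.246, 0.0438]
tcp_rot: [0.0, -0.69, 0.724, -0.001]
ft_force: [-2.2, 1.3, 6.9]
grip_width: 0.0351
grip_force: 51.2
```

>>> move_arm(steps=[0,0,0,0,4.5,0,0,0,0,6,0,0,0,0,6.5,0,0,1,0,6.5,0,0,3,0,8.5,0,0,4,0,8.5,0,0,3,-8,8.5])

```text
t: 16.85
eef_pos: [0.6208, -0.2461, 0.1552]
tcp_rot: [0.0, -0.637, 0.771, -0.001]
ft_force: [-0.3, -0.1, -0.3]
grip_width: 0.0852
grip_force: 0.0
```

>>> move_arm(steps=[-2,-1,0,-8,8.5,-2,-1,0,-8,8.5,-2,-1,0,-8,8.5,-2,-1.1,0,-8,8.5,-2,-1.1,0,-8,8.5,-2,-1.1,0,-8,8.5,-2,-1.1,0,-8,8.5,-1.9,-1,0,-8,8.5])

```text
t: 17.65
eef_pos: [0.4607, -0.3305, 0.1531]
tcp_rot: [0.0, -0.13, 0.991, -0.0]
ft_force: [0.3, 0.3, -0.6]
grip_width: 0.0848
grip_force: 0.0
```

>>> move_arm(steps=[0,0,0,-8,8.5,0,0,0,-7,8.5,0,0,0,0,8.5,0,0,0,0,8.5])

```text
t: 18.05
eef_pos: [0.4617, -0.33, 0.1528]
tcp_rot: [0.0, -0.004, 1.0, -0.0]
ft_force: [0.8, -0.7, -0.4]
grip_width: 0.085
grip_force: 0.0
```

```bash
python3 - <<'E'
from h import *
s=observe();q=s["tcp_rot"];print(s["eef_pos"],q,"phi",np.degrees(2*np.arctan2(q[2],-q[1]))-90, s["joints"].round(2))
a=camera("wrist");b=camera("top");np.save("w8.npy",camera_model("wrist")["T"])
cv2.imwrite("pics/w8.png",np.hstack([cv2.resize(a,(480,300)),cv2.resize(b[90:165,390:470],(320,300),interpolation=2)]))
E
```

```text
[ 0.46169703 -0.33004771  0.15280827] [ 2.58274893e-04 -4.15841142e-03  9.99991305e-01 -1.76631981e-04] phi 89.52347975600304 [-0.62  0.22 -0.14  1.2   0.   -0.63]
```

View pics/w8.png

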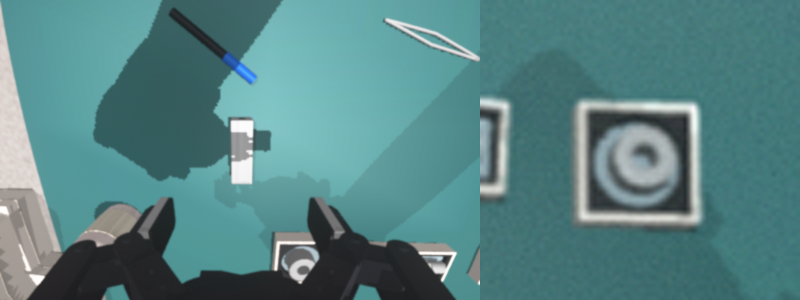

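The small ring lies flat in its pocket, and the block is centred and aligned at (241,150). Descending on the block.

>>> move_arm(steps=[0,0,-4,0,7,0,0,-4,0,6,0,0,-2.7,0,6,0,0,-1.5,0,6,0,0,0,0,5,0,0,0,0,3.5,0,0,0,0,1.8,0,0,0,0,1.8], force=65)

```text
t: 18.95
eef_pos: [0.4624, -0.3305, 0.0319]
tcp_rot: [0.001, -0.003, 1.0, -0.001]
ft_force: [-0.3, 0.2, 2.7]
grip_width: 0.0225
grip_force: 65.8
```

>>> move_arm(steps=[0,0,0,0,1.8,0,0,0,0,1.8,0,0,0,0,1.8,0,0,0,0,1.8])

```text
t: 19.35
eef_pos: [0.4624, -0.3305, 0.0319]
tcp_rot: [0.001, -0.003, 1.0, -0.001]
ft_force: [-0.8, 1.6, 6.0]
grip_width: 0.0225
grip_force: 66.1
```

>>> move_arm(steps=[0,0,0.5,0,1.8,0,0,2,0,1.8,0,0,4,0,1.8,0,0,3,0,1.8,0.6,2,0,-4,1.8,1.3,3.8,0,-5,1.8,1.3,3.8,0,-5,1.8,1.3,3.8,0,-5,1.8])

```text
t: 20.15
eef_pos: [0.5064, -0.1948, 0.1253]
tcp_rot: [-0.0, 0.165, 0.986, 0.0]
ft_force: [0.8, 0.2, -2.6]
grip_width: 0.022
grip_force: 65.1
```

>>> move_arm(steps=[1.3,3.8,0,-5,1.8,1.3,3.8,0,-5,1.8,1.3,3.8,0,-5,1.8,1.3,3.8,0,-5,1.8,1.3,3.8,0,-5,1.8,1.3,3.8,0,-5,1.8,1.3,3.8,0,-5,1.8,1.3,3.8,0,-5,1.8])

```text
t: 20.95
eef_pos: [0.6105, 0.1096, 0.1251]
tcp_rot: [-0.0, 0.492, 0.871, -0.0]
ft_force: [0.3, 0.4, -3.2]
grip_width: 0.022
grip_force: 65.1
```

>>> move_arm(steps=[1.3,3.8,0,-5,1.8,1.3,3.8,0,-5,1.8,1.3,3.8,0,-5,1.8,0.6,2.5,0,-4.5,1.8,0.4,1.9,0,0,1.8,0,0,0,0,1.8,0,0,0,0,1.8])

```text
t: 21.65
eef_pos: [0.6591, 0.2661, 0.1246]
tcp_rot: [-0.0, 0.63, 0.776, -0.001]
ft_force: [0.3, 0.2, -2.6]
grip_width: 0.0227
grip_force: 65.0
```

```bash
python3 - <<'E'
from h import *
s=observe();q=s["tcp_rot"];print(s["eef_pos"],q,"phi",np.degrees(2*np.arctan2(q[2],-q[1]))-90,s["ft_force"])
a=camera("wrist");cv2.imwrite("pics/w9.png",a)
E
```

```text
[0.65912254 0.26607169 0.12457324] [-1.78833164e-04  6.30280037e-01  7.76367454e-01 -7.86833056e-04] phi 168.14160267203442 [ 0.28929388  0.19758023 -2.60254455]
```

View pics/w9.png

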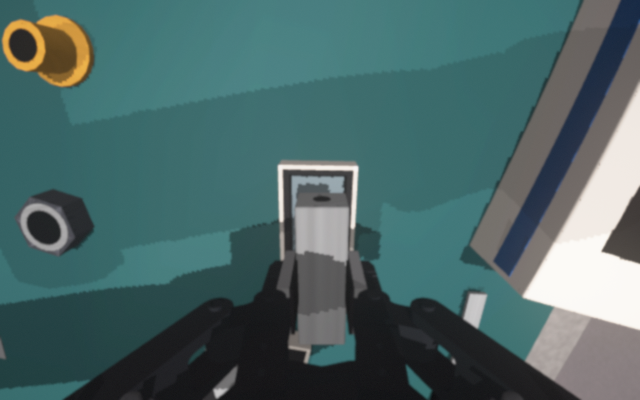

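The block is held over its carton and aligned. The carton's far rim is at (279,163)–(358,163), and I overshot in y; computing the correction.

```bash
python3 - <<'E'
from h import *
cm=camera_model("wrist")
A,B=w(cm,(279,163),.021),w(cm,(358,163),.021);d=(B-A)/np.linalg.norm(B-A);n=np.array([d[1],-d[0],0]);
M=(A+B)/2; print(A,B,np.linalg.norm(A-B)); 
for s in(1,-1): print(M+s*.054*n)
a,b=w(cm,(297,207),.1165),w(cm,(347,207),.1165);e=(a+b)/2;print("block end",e,[(e+s*.0375*n).round(4) for s in(1,-1)],np.degrees(np.arctan2(d[1],d[0])))
E
```

```text
[0.62047912 0.29587692 0.021     ] [0.67666674 0.30762571 0.021     ] 0.05740280901826199
[0.65962525 0.24889447 0.021     ]
[0.63752061 0.35460816 0.021     ]
block end [0.65151492 0.30033392 0.1165    ] [array([0.6592, 0.2636, 0.1165]), array([0.6438, 0.337 , 0.1165])] 11.810333022526345
```

>>> move_arm(steps=[0,-1,0,0,1.8,-0.1,-0.6,-2,0,1.8,0,0,-3,0,1.8,0,0,-1.8,0,1.8,0,0,-0.6,0,1.8,0,0,0,0,1.8,0,0,0,0,1.8])

```text
t: 22.4
eef_pos: [0.6592, 0.2496, 0.0527]
tcp_rot: [0.0, 0.631, 0.776, 0.001]
ft_force: [0.1, 0.1, -1.4]
grip_width: 0.0225
grip_force: 65.0
```

>>> move_arm(steps=[0,-0.1,-0.4,0,1.8,0,0,-0.3,0,1.8,0,0,-0.1,0,1.8,0,0,0,0,1.8])

```text
t: 22.8
eef_pos: [0.6588, 0.2491, 0.044]
tcp_rot: [0.0, 0.631, 0.776, 0.0]
ft_force: [-0.6, -1.0, 0.6]
grip_width: 0.0223
grip_force: 65.4
```

>>> move_arm(steps=[0,0,-0.1,0,1.8,0,0,0,0,1.8,0,0,0,0,3.5,0,0,0,0,5,0,0,0,0,6.5,0,0,1,0,6.5,0,0,3,0,8.5,0,0,4,0,8.5])

```text
t: 23.6
eef_pos: [0.6573, 0.2486, 0.1214]
tcp_rot: [-0.001, 0.631, 0.776, -0.002]
ft_force: [-0.4, 0.6, 0.3]
grip_width: 0.0851
grip_force: 0.0
```

>>> move_arm(steps=[-2,2,3,0,8.5,-3,3,1,0,8.5,-3,3,0,0,8.5,-3,3,0,0,8.5,-3,3,0,0,8.5,-3,3,0,0,8.5,0,0,0,0,8.5,0,0,0,0,8.5])

```text
t: 24.4
eef_pos: [0.488, 0.4199, 0.1631]
tcp_rot: [0.0, 0.63, 0.777, 0.0]
ft_force: [0.5, -0.0, 0.4]
grip_width: 0.0854
grip_force: 0.0
```

```bash
python3 - <<'E'
from h import *
s=observe();print(s["eef_pos"],s["t"])
b=camera("top");cv2.imwrite("pics/t2.png",cv2.resize(b[90:220,170:480],None,fx=2.55,fy=2.55,interpolation=2))
E
```

```text
[0.48796281 0.41986489 0.16305425] 24.4
```

View pics/t2.png

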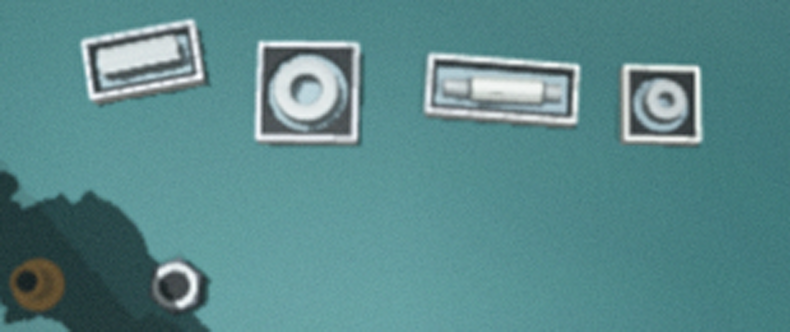

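All four gauges lie in their pockets: block at (139,54), large ring (304,89), plug (503,90), small ring (665,99). The bush and nut look untouched. A quick number check before handing in.

```bash
python3 - <<'E'
from h import *
cm=camera_model("top")
f=lambda c,z:w(cm,[170+(c[0]+.5)/2.55-.5,90+(c[1]+.5)/2.55-.5],z)[:2]
R=lambda *c:np.mean([f(p,.021) for p in c],0)
for n,g,z,b in [("BL",(139,54),.036,R((82,40),(193,21),(207,80),(93,102))),("LR",(304,89),.037,R((258,42),(359,42),(358,142),(256,142))),("PL",(503,90),.032,R((427,55),(579,65),(576,126),(424,116))),("SR",(665,99),.034,R((622,65),(700,66),(701,143),(622,142)))]:
    print(n,f(g,z).round(4),b.round(4),np.linalg.norm(f(g,z)-b).round(4))
E
```

```text
BL [0.6582 0.2484] [0.6567 0.2475] 0.0017
LR [0.6245 0.0923] [0.6267 0.0901] 0.0031
PL [ 0.6268 -0.0933] [ 0.6297 -0.0933] 0.003
SR [ 0.6199 -0.2454] [ 0.619  -0.2455] 0.001
```

All are within about 3 mm. Handing in.

```bash
python3 -c "
from h import *
print(sign_off())"
```

```text
the job is handed in; nothing more can be done
None
```

I put all four gauges in their own cartons and handed the job in at about 24 s: each was lowered to the pocket floor before release, the last top view puts each within about 3 mm of its carton's centre, and the bush and nut were left alone; the hand-in returned no verdict.

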